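# Clear the illustrator's desk pad

## Task

Put the five things left on the illustrator's desk away: stand the blue ink jar in the tray with the blue floor and the red ink jar in the tray with the red floor, slip the roll of masking tape flat over the brass post, and press the loupe and the rubber stamp upright, fully down, into their matching cutouts in the foam insert. Leave the white water pot standing where it is, and let go of everything at the end.

Things in the scene. Friction and masses are not known exactly. Their poses are not given: they have to be found in the camera images.
- blue_jar: Small cylindrical ink jar, blue ink and blue lid with a paper band, 40 mm diameter, 50 mm tall, loose, upright. Origin: centre of its underside, z up. 60 to 130 g.
- red_jar: The same jar with red ink and red lid: 40 mm diameter, 50 mm tall, loose, upright. Origin: centre of its underside, z up.
- tape: Roll of beige masking tape lying flat, loose: 56 mm outside diameter, hole 36 mm diameter, 24 mm high. Origin: centre of its underside, z up.
- loupe: Printmaker's magnifying loupe, loose, upright: a black cylinder with a steel band and a pale blue lens on top, 36 mm diameter, 40 mm tall. Origin: centre of its underside, z up.
- stamp: Rubber stamp, loose, upright: pale wooden base 50 mm (its x) by 32 mm (its y), 16 mm high, with a green-painted wooden handle on top, 40 mm (x) by 16 mm (y), from 16 to 54 mm above the underside; grip the handle across its 16 mm (along y). Origin: centre of its underside, z up. A half turn makes no difference.
- blue_bay: Fixed open wooden tray with a blue felt floor, 102 by 102 mm outside, walls 6 mm thick, rim 28 mm above the table, inner floor 6 mm above the table. Origin: centre of its underside, on the table; x and y along its sides.
- red_bay: The same fixed wooden tray with a red felt floor: 102 by 102 mm outside, walls 6 mm, rim at 28 mm, inner floor at 6 mm. Origin: centre of its underside, on the table.
- spindle: Fixed tape holder: a pale wooden base 90 by 90 mm, 8 mm thick, with an upright brass post of 16 mm diameter in its middle whose round top is 52 mm above the table. Origin: centre of the underside of the base, on the table.
- insert: Fixed black foam insert, 110 mm (its x) by 180 mm (its y), top 26 mm above the table, with two cutouts 18 mm deep whose yellow floors are 8 mm above the table: a round one of 46 mm diameter centred 42 mm towards -y of the origin, for the loupe, and a rectangular one, 60 mm along x by 42 mm along y, centred 42 mm towards +y, for the stamp. Origin: centre of the underside, on the table.
- water_pot: White ceramic water pot, empty, loose, open at the top: 60 mm diameter, 70 mm tall, standing among the things. It is not to be moved. Origin: centre of its underside, z up.

How it is judged:
By the outcome, as a careful person would: the job done as asked, in the order asked, and still so for the second after the job is handed in, with the robot touching nothing.
It also fails if it takes over 128 s, if anything falls off the work surface, if the arm or the gripper's body presses on something with over 40 N, if the wrist force passes 120 N, or if a joint passes its speed limit or range.

## Robot

A 6-joint arm with a two-finger parallel gripper is mounted at the origin on the work surface. World frame = base frame: x ahead of the robot, y to its left, z up, the work surface at z = 0. Lengths are in m, angles in degrees, forces in N, time in s.
With the tool pointing down it reaches from about 0.25 to 0.725 m from the base axis. Payload 9.7 kg.
Tool frame: the origin (TCP) lies on the mounting face of the last link; the fingertips stand 173 mm ahead of it and the grasp point (between the pads) lies 155 mm ahead of it; z points along the fingers, y is the line along which they close (so a half turn about z gives the same grasp; the last joint's range is limited). The gripper opens to 85 mm and grips with 20 to 120 N. Pads are 22 mm wide; open, the fingers measure 114 mm over their backs; the gripper's body (76 mm by 85 mm) begins 54 mm behind the grasp point. The pads swing forward as they close: fully open they stand 13 mm farther back than shut.
Start: joints at [65.489, 4.979, 10.078, 95.1, 0, 90], TCP at [0.228, 0.5, 0.405] pointing down, gripper open.
Joint ranges: [-179.16, 179.16], [-48.56, 103.87], [-65.8, 70.77], [-126.05, 130.52], [-82.76, 87.17], [-180, 180]. Speed limits (degrees/s): [127.2, 127.2, 147.25, 180, 180, 180].

## Interface

Orientations are given as [roll, pitch, yaw] about the fixed x, y, z axes, in that order (R = Rz(yaw) Ry(pitch) Rx(roll)).
In Python, from workcell import bot, camera, camera_model, outline_of, pinpoint gives the robot as it stands.
- The arm moves only by the tool move_arm, never from a script. Its arguments are lists of equal length, an entry for each row: "jaw": the closure, from 0 (fully open) to 1 (shut); "delta_pos": the shift along the world's x, y, z in m, a list of three; "yaw": the turn about the world's z in rad. In form: {"jaw": [jaw, ...], "delta_pos": [[dx, dy, dz], ...], "yaw": [yaw, ...]}. A call has 1 to 10 rows; each row shifts and turns the commanded pose from where the row before left it; what a row does not reach is not made up. A row lasts 1/12 s, in which the tool goes at most 41.7 mm and 7.16 degrees, less where a joint would pass 70% of its speed; a pose out of reach is approached as far as the arm can. A call with a gripper value outside its range is refused whole. The fingers move at their own pace and stop on an object; "force" is the grip in N (left out, the last holds). Time passes only in rows, so rows that do not move let the fingers close. It gives the time, the measured TCP pose, the force, the opening and the grip force at its end, in the units of the state.
- bot.get_obs(): the state, without advancing time (a new reading comes with each control period).
- camera(name): name is "side" or "top"; returns the picture (400x640x3 uint8, red, green, blue); there is no depth.
- camera_model(name): a dict with "fx", "fy", "cx", "cy" (pixels), "k1" (the pictures are not rectified: a ray, as slopes to the right and down, at radius r is drawn at 1 + k1 r^2 times it, then the intrinsics apply), "R" (3x3) and "t" (3): a world point X has camera coordinates R X + t. Camera axes: x right, y down, z forward; pixel columns grow to the right and rows downward; lengths in m; the calibration is good to about 2 mm. A picture is of the moment at which its call begins. camera_model takes no time and is no camera call.
- bot.job_done(): hands the job in; it is judged then, once.
Trained networks look in the newest picture that a camera, given by its name, has taken for a name from the list of things; names that differ only in an ending like _2 or _b are one class to them, and where a whole thing is asked for, a point or a joint stands for the part that bears it (a point fixed in the world has none). Each returns a list of dicts, best first, with "confidence" (0 to 1); they miss things now and then, are a little off and sometimes report something else, mostly with a low value. They report only what shows in the picture. A call takes as long as a camera call.
- outline_of(camera, thing): "mask" (400x640 bool, what is visible of it) and "xy" ([column, row] in pixels, amid what is visible of it).
- pinpoint(camera, thing): "xy" ([column, row] in pixels: a listed point, or the origin of a listed thing).
The state is a dict: "time": time; "q": joint angles; "qd": joint speeds; "joint_efforts": joint torques, N m; "ee_pos": TCP position; "tcp_rot": TCP orientation; "wrist_force": force on the tool from outside, world axes, zero at the start; "torque": the same for the moment, N m; "opening": finger opening in m; "grasp_force": force on a finger pad.
Only numpy, scipy, OpenCV 4.12 (cv2) and the standard library are available. Lean on these libraries where they do the work, as an engineer would, in place of code of your own. Each camera call takes 0.05 s, during which the arm holds its last target. There are 200 camera calls.

## Working session

There is one attempt and no reset: what is moved stays moved. The work goes in short steps, Python scripts to look and compute and a tool call to move; the robot and the scene stay as the last step left them, time stands still between calls to the robot, and variables do not carry over. Pictures are saved under pics/ and viewed, at most 14 in all, crops included, and the job is handed in when it is done.

Besides the shell and the picture viewer there is one more tool, called after "Emit:" as a command line: name --pt "numbers of a row" for each row, then --argument value for the rest. move_arm: Moves the arm, as the interface text tells. Its arguments: {"type":"object","properties":{"jaw":{"type":"array"},"delta_pos":{"type":"array"},"yaw":{"type":"array"},"force":{"type":"number"}},"required":["jaw","delta_pos","yaw"]}

```bash
mkdir -p pics; cat > h.py <<'E'
import numpy as np, cv2
from workcell import bot, camera, camera_model, outline_of, pinpoint
def ray(cam,xy):
    m=camera_model(cam); d=np.array([(xy[0]-m["cx"])/m["fx"],(xy[1]-m["cy"])/m["fy"]])
    u=d.copy()
    for _ in range(20): u=d/(1+m["k1"]*(u@u))
    R=np.array(m["R"]);t=np.array(m["t"])
    v=R.T@np.array([u[0],u[1],1.]); return -R.T@t, v/np.linalg.norm(v)
def proj(cam,X):
    m=camera_model(cam); p=np.array(m["R"])@np.array(X)+np.array(m["t"]); u=p[:2]/p[2]; u=u*(1+m["k1"]*(u@u))
    return np.array([u[0]*m["fx"]+m["cx"],u[1]*m["fy"]+m["cy"]])
def onz(cam,xy,z):
    o,v=ray(cam,xy); return o+v*(z-o[2])/v[2]
def tri(a,b):
    (o,v),(p,w)=ray("top",a),ray("side",b)
    s=np.linalg.lstsq(np.stack([v,-w],1),p-o,rcond=None)[0]
    A,B=o+v*s[0],p+w*s[1]; return (A+B)/2,np.linalg.norm(A-B)
def save(cam,name): 
    im=camera(cam); cv2.imwrite("pics/"+name,im[:,:,::-1]); return im
E
python3 - <<'E'
from h import *
save("top","t0.png");save("side","s0.png")
for c in("top","side"):
    o,v=ray(c,(320,200)); print(c,o.round(3),v.round(3))
for n in "blue_jar red_jar tape loupe stamp blue_bay red_bay spindle insert water_pot".split():
    P={}
    for c in("top","side"):
        r=pinpoint(c,n); P[c]=r[0]["xy"] if r else None
        q=outline_of(c,n)
        print(n,c,[(np.round(x["xy"],1).tolist(),round(x["confidence"],2),onz(c,x["xy"],0).round(3).tolist()) for x in r[:2]],
         [(np.round(x["xy"],1).tolist(),round(x["confidence"],2),int(x["mask"].sum())) for x in q[:2]])
    if P["top"] is not None and P["side"] is not None: X,e=tri(P["top"],P["side"]);print("   tri",X.round(4),round(e,4))
print(bot.get_obs())
E
```

```text
top [ 0.308 -0.005  1.01 ] [ 0.193  0.03  -0.981]
side [ 0.11  -0.515  0.672] [ 0.438  0.549 -0.712]
blue_jar top [([218.5, 252.3], 0.57, [0.35, 0.266, 0.0]), ([346.3, 232.7], 0.54, [0.43, -0.048, 0.0])] [([214.1, 252.8], 0.79, 258)]
blue_jar side [([252.8, 171.5], 0.65, [0.449, 0.21, 0.0]), ([212.2, 175.1], 0.56, [0.354, 0.27, 0.0])] [([212.5, 167.3], 0.56, 297), ([351.3, 257.0], 0.24, 473)]
   tri [0.3983 0.2336 0.0092] 0.1134
red_jar top [([404.5, 230.7], 0.59, [0.449, -0.193, 0.0])] [([404.9, 230.0], 0.7, 261), ([248.3, 220.7], 0.51, 274)]
red_jar side [([354.0, 262.2], 0.75, [0.46, -0.192, 0.0])] [([352.1, 256.1], 0.55, 477)]
   tri [ 0.4517 -0.1942  0.0079] 0.0091
tape top [([296.5, 219.5], 0.51, [0.451, 0.08, 0.0])] [([295.3, 213.2], 0.64, 282)]
tape side [([283.9, 198.6], 0.77, [0.455, 0.067, 0.0])] [([280.0, 193.4], 0.57, 338)]
   tri [ 0.4572  0.0794 -0.0127] 0.009
loupe top [([348.3, 233.0], 0.62, [0.43, -0.053, 0.0])] [([347.0, 232.1], 0.46, 175)]
loupe side [([304.4, 229.6], 0.63, [0.433, -0.049, 0.0])] [([302.3, 226.2], 0.82, 313)]
   tri [ 0.4296 -0.0529  0.0055] 0.001
[... 1402 characters left out ...]
ri [ 0.3432 -0.2659  0.0109] 0.0103
{'time': 2.1, 'q': array([ 6.54898918e+01,  4.97725667e+00,  1.00778071e+01,  9.50983783e+01,
       -5.53597810e-04,  8.99988530e+01]), 'qd': array([-0.01587563,  0.01262656,  0.00594961, -0.14620391, -0.03208183,
       -0.02162016]), 'joint_efforts': array([-2.53703314e-03, -5.20101821e+01,  4.64850783e+01,  1.89906619e-03,
       -3.47270782e-05,  8.23962893e-06]), 'ee_pos': array([0.22816804, 0.50043249, 0.40469627]), 'tcp_rot': array([1.79997828e+02, 5.53641293e-04, 1.55491039e+02]), 'wrist_force': array([0.30263746, 0.37974252, 0.19500327]), 'torque': array([ 0.02733851, -0.0483289 , -0.00683434]), 'grasp_force': 0.0, 'opening': 0.08540905586971635}
```

View pics/t0.png

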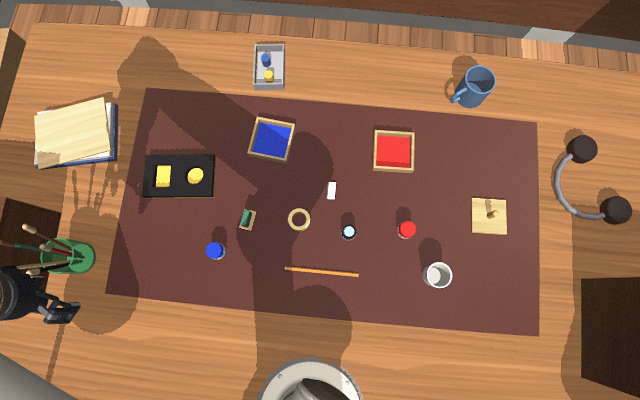

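View pics/s0.png

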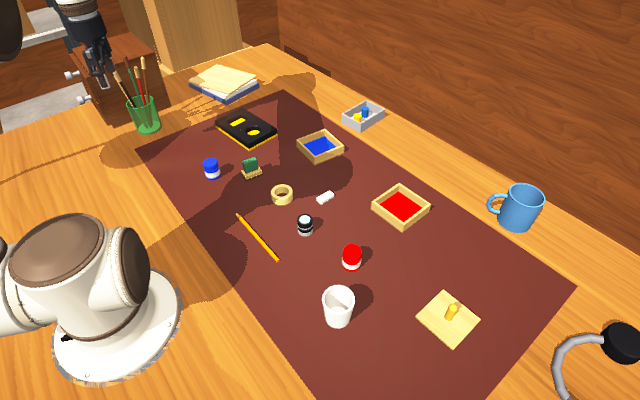

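The top view shows the blue jar at (215,251), stamp (247,219), tape (299,219), loupe (348,232), red jar (407,230) and pot (438,275). The bays are at (272,140) and (394,150), the spindle at (490,215) and the insert at (180,176). There is also a pencil and an eraser. Next I fit the model silhouettes in both views.

```bash
cat > fit.py <<'E'
from h import *
from scipy.optimize import minimize
a=np.linspace(0,2*np.pi,40)
cyl=lambda d,h,z0=0:np.array([[d/2*np.cos(t),d/2*np.sin(t),z] for t in a for z in(z0,h)])
box=lambda x,y,h,z0=0:np.array([[i*x/2,j*y/2,z] for i in(-1,1) for j in(-1,1) for z in(z0,h)])
M={"blue_jar":[cyl(.04,.05)],"red_jar":[cyl(.04,.05)],"tape":[cyl(.056,.024)],"loupe":[cyl(.036,.04)],
 "stamp":[box(.05,.032,.016),box(.04,.016,.054,.016)],"blue_bay":[box(.102,.102,.028)],"red_bay":[box(.102,.102,.028)],
 "spindle":[box(.09,.09,.008),cyl(.016,.052)],"insert":[box(.11,.18,.026)],"water_pot":[cyl(.06,.07)]}
def render(cam,n,p,off,S=6):
    c,s=np.cos(p[2]),np.sin(p[2]); R=np.array([[c,-s,0],[s,c,0],[0,0,1]])
    m=np.zeros((90*S,110*S),np.uint8)
    for b in M[n]:
        q=np.array([(proj(cam,R@x+[p[0],p[1],0])-off+.5)*S for x in b]).astype(np.float32)
        cv2.fillConvexPoly(m,cv2.convexHull(q).round().astype(np.int32),1)
    return cv2.resize(m.astype(np.float32),(110,90),interpolation=cv2.INTER_AREA)
def fit(n,masks,p0,S=6):
    tg={c:(m[int(o[1]):int(o[1])+90,int(o[0]):int(o[0])+110].astype(np.float32),o) for c,(m,o) in masks.items()}
    f=lambda p:sum(np.abs(render(c,n,[p[0],p[1],p[2]],o)-m).sum()/m.sum() for c,(m,o) in tg.items())
    d=np.array([.006,.006,.25]); best=None
    for y in ([0] if len(M[n])==1 and len(M[n][0])>8 else np.radians([-60,-20,20,60])):
        s=np.vstack([[p0[0],p0[1],y]]+[np.array([p0[0],p0[1],y])+d*e for e in np.eye(3)])
        r=minimize(f,s[0],method="Nelder-Mead",options=dict(initial_simplex=s,maxiter=90,xatol=1e-4,fatol=1e-4))
        if best is None or r.fun<best.fun: best=r
    return best
def getmasks(n,p0,cams=("top","side")):
    out={}
    for c in cams:
        u=proj(c,[p0[0],p0[1],.02]); o=np.clip(np.round(u-[55,45]),[0,0],[530,310])
        g=[q for q in outline_of(c,n) if np.hypot(*(np.array(q["xy"])-u))<14]
        if g: out[c]=(g[0]["mask"],o)
    return out
E
cat > run.py <<'E'
from fit import *
G=dict(blue_jar=(.352,.268),red_jar=(.452,-.193),tape=(.455,.075),loupe=(.43,-.052),stamp=(.442,.2),blue_bay=(.642,.163),red_bay=(.65,-.15),spindle=(.51,-.413),insert=(.532,.388),water_pot=(.345,-.266))
ims={c:camera(c) for c in("top","side")}
res={};
for n,p in G.items():
    ms=getmasks(n,p); r=fit(n,ms,p); res[n]=r.x
    print(n,(r.x[:2]*1000).round(1),np.degrees(r.x[2]).round(1),round(r.fun,2),end=" | ")
    for c in ms:
        r1=fit(n,{c:ms[c]},r.x[:2]);print(c,(r1.x[:2]*1000).round(1),np.degrees(r1.x[2]).round(1),round(r1.fun,2),end=" ")
    print()
np.save("res.npy",res)
def sheet(name,c):
    tiles=[]
    for n,p in res.items():
        o=np.clip(np.round(proj(c,[p[0],p[1],.02])-[30,27]),0,[579,345]).astype(int)
        t=cv2.resize(ims[c][o[1]:o[1]+55,o[0]:o[0]+60,::-1],None,fx=3.3,fy=3.6,interpolation=cv2.INTER_CUBIC)
        cc,s=np.cos(p[2]),np.sin(p[2]);R=np.array([[cc,-s,0],[s,cc,0],[0,0,1]])
        for b in M[n]:
            q=np.array([(proj(c,R@x+[p[0],p[1],0])-o+.5)*[3.3,3.6] for x in b]).astype(np.float32)
            cv2.polylines(t,[cv2.convexHull(q).round().astype(np.int32)],True,(0,255,0),1)
        tiles.append(t[:198,:160])
    cv2.imwrite("pics/"+name,np.vstack([np.hstack(tiles[:5]),np.hstack(tiles[5:])]))
sheet("sh_t.png","top");sheet("sh_s.png","side")
E
time python3 run.py
```

```text
Traceback (most recent call last):
  File "run.py", line 6, in <module>
    ms=getmasks(n,p); r=fit(n,ms,p); res[n]=r.x
                        ~~~^^^^^^^^
  File "fit.py", line 22, in fit
    r=minimize(f,s[0],method="Nelder-Mead",options=dict(initial_simplex=s,maxiter=90,xatol=1e-4,fatol=1e-4))
  File "fit.py", line 18, in <lambda>
    f=lambda p:sum(np.abs(render(c,n,[p[0],p[1],p[2]],o)-m).sum()/m.sum() for c,(m,o) in tg.items())
               ~~~^^^^^^^^^^^^^^^^^^^^^^^^^^^^^^^^^^^^^^^^^^^^^^^^^^^^^^^^^^^^^^^^^^^^^^^^^^^^^^^^^^
  File "fit.py", line 18, in <genexpr>
    f=lambda p:sum(np.abs(render(c,n,[p[0],p[1],p[2]],o)-m).sum()/m.sum() for c,(m,o) in tg.items())
                          ~~~~~~^^^^^^^^^^^^^^^^^^^^^^^^
  File "fit.py", line 13, in render
    q=np.array([(proj(cam,R@x+[p[0],p[1],0])-off+.5)*S for x in b]).astype(np.float32)
                 ~~~~^^^^^^^^^^^^^^^^^^^^^^^
  File "h.py", line 10, in proj
    m=camera_model(cam); p=np.array(m["R"])@np.array(X)+np.array(m["t"]); u=p[:2]/p[2]; u=u*(1+m["k1"]*(u@u))
ValueError: time passes only in moves, steps and waits

real	0m4.599s
user	0m1.890s
sys	0m0.139s
```

```bash
sed -i 's/^def ray/import functools\ncamera_model=functools.lru_cache(camera_model)\ndef ray/' h.py; time python3 run.py
```

```text
blue_jar [352.3 265.5] 18.3 0.28 | top [352.2 265.3] 7.5 0.09 side [354.6 269.3] -4.0 0.18 
red_jar [ 451.1 -190.6] 6.7 0.08 | side [ 451.4 -190.4] 6.0 0.08 
tape [451.9  73.8] 14.5 0.77 | top [450.6  73.9] 7.1 0.64 side [453.   73.8] 5.7 0.09 
loupe [431.9 -51. ] -0.5 0.28 | top [430.6 -50.7] 5.1 0.09 side [433.8 -50.2] 2.6 0.11 
stamp [438.8 201.5] -7.6 0.25 | top [438.  201.6] -9.1 0.09 side [441.1 202. ] -12.6 0.1 
blue_bay [652.3 167.8] -6.8 0.03 | top [652. 168.] 83.0 0.03 
red_bay [ 651.2 -148.9] -88.3 0.09 | top [ 650.5 -148.9] 1.7 0.04 side [ 653.6 -148.2] 2.1 0.04 
spindle [ 508.1 -405.2] 1.5 0.12 | top [ 507.2 -404.8] 2.1 0.06 side [ 509.7 -405.1] 1.9 0.05 
insert [534.1 393.7] 6.0 0.09 | top [533.4 393.1] 5.7 0.03 side [535.6 395.2] 6.2 0.05 
water_pot [ 345.7 -266.7] -1.7 0.16 | top [ 345.7 -266.7] 7.4 0.16 
real	0m10.097s
user	0m7.222s
sys	0m0.117s
```

View pics/sh_t.png

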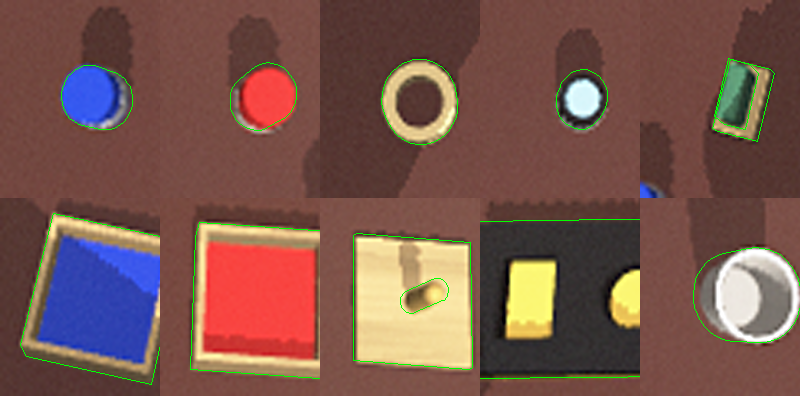

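View pics/sh_s.png

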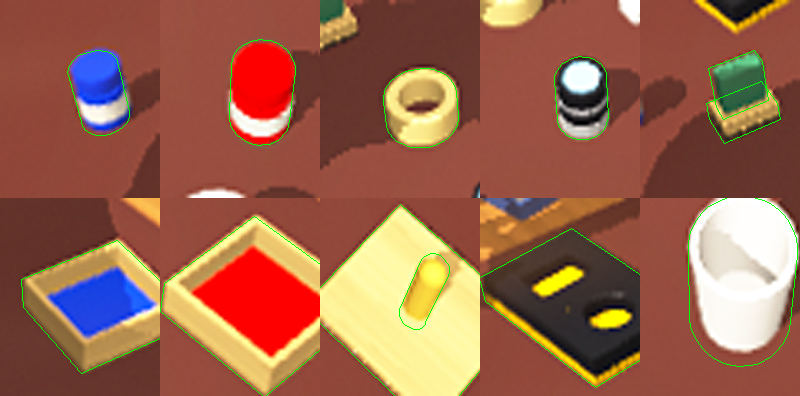

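The fits agree between the two views to about 2 mm, and the text's heights match the outlines in both. I'm starting with the blue jar.

Emit:
move_arm --jaw '[0,0,0,0,0,0,0,0,0,0]' --pt "0.006 -0.011 -0.007" --pt "0.006 -0.011 -0.007" --pt "0.006 -0.011 -0.007" --pt "0.006 -0.011 -0.007" --pt "0.006 -0.011 -0.007" --pt "0.006 -0.011 -0.007" --pt "0.006 -0.011 -0.007" --pt "0.006 -0.011 -0.007" --pt "0.006 -0.011 -0.007" --pt "0.006 -0.011 -0.007" --yaw '[-0.123,-0.123,-0.123,-0.123,-0.123,-0.123,-0.123,-0.123,-0.123,-0.123]' --force 40

```text
time: 4.23
ee_pos: [0.2884, 0.3898, 0.3344]
tcp_rot: [180.0, -0.0, 84.7]
wrist_force: [0.1, 0.4, -0.1]
opening: 0.0851
grasp_force: 0.0
```

Emit:
move_arm --jaw '[0,0,0,0,0,0,0,0,0,0]' --pt "0.006 -0.011 -0.007" --pt "0.006 -0.011 -0.007" --pt "0.006 -0.011 -0.007" --pt "0.006 -0.011 -0.007" --pt "0.006 -0.011 -0.007" --pt "0.006 -0.011 -0.007" --pt "0.006 -0.011 -0.007" --pt "0.006 -0.011 -0.007" --pt "0.006 -0.011 -0.007" --pt "0.006 -0.011 -0.007" --yaw '[-0.123,-0.123,-0.123,-0.123,-0.123,-0.123,-0.123,-0.123,-0.123,-0.123]'

```text
time: 5.07
ee_pos: [0.4125, 0.1769, 0.264]
tcp_rot: [-175.4, 0.0, 22.1]
wrist_force: [0.5, 1.3, 0.4]
opening: 0.0853
grasp_force: 0.0
```

Emit:
move_arm --jaw '[0,0,0,0,0]' --pt "0.003 -0.007 0" --pt "0.0015 -0.0065 0" --pt "0 0 0" --pt "0 0 0" --pt "0 0 0" --yaw '[-0.123,-0.123,-0.008,0,0]'

```text
time: 5.48
ee_pos: [0.4332, 0.1041, 0.2636]
tcp_rot: [-173.0, 0.1, 11.8]
wrist_force: [-0.2, 0.5, -0.4]
opening: 0.0855
grasp_force: 0.0
```

```bash
python3 - <<'E'
from h import *
o=bot.get_obs();print(o["q"].round(2),o["ee_pos"],o["tcp_rot"].round(2),o["time"])
E
```

```text
[ 11.76  -9.79 -19.87  80.01   7.   179.94] [0.43316492 0.10405333 0.26361759] [-1.730e+02  9.000e-02  1.182e+01] 5.4833
```

The last joint hit its range, because yaw = q1 + 180 − q6. I'm turning back to yaw 90.

Emit:
move_arm --jaw '[0,0,0,0,0,0,0,0,0,0]' --pt "0 0 0" --pt "0 0 0" --pt "0 0 0" --pt "0 0 0" --pt "0 0 0" --pt "0 0 0" --pt "0 0 0" --pt "0 0 0" --pt "0 0 0" --pt "0 0 0" --yaw '[0.12,0.12,0.12,0.12,0.12,0.12,0.12,0.12,0.12,0.12]'

```text
time: 6.32
ee_pos: [0.4328, 0.1059, 0.2636]
tcp_rot: [-173.0, 0.1, 81.1]
wrist_force: [-0.7, -0.2, 0.0]
opening: 0.0853
grasp_force: 0.0
```

The commanded pose kept a 7° tilt from that limit. I'm going to the opposite q6 limit so the same effect reverses it.

Emit:
move_arm --jaw '[0,0,0,0,0,0,0,0,0,0]' --pt "0 0 0.005" --pt "0 0 0.005" --pt "0 0 0.005" --pt "0 0 0.005" --pt "0 0 0.005" --pt "0 0 0.005" --pt "0 0 0.005" --pt "0 0 0.005" --pt "0 0 0" --pt "0 0 0" --yaw '[0.124,0.124,0.124,0.124,0.124,0.124,0.124,0.124,0.124,0.124]'

```text
time: 7.15
ee_pos: [0.4329, 0.1059, 0.3039]
tcp_rot: [-173.0, 0.1, 152.2]
wrist_force: [0.1, -0.4, -1.1]
opening: 0.0855
grasp_force: 0.0
```

```bash
python3 - <<'E'
from h import *
o=bot.get_obs();print(o["q"].round(2),o["ee_pos"],o["tcp_rot"].round(2),o["time"])
E
```

```text
[ 15.04  -7.3  -13.29  88.69  -5.2   43.06] [0.43289849 0.10588575 0.30393226] [-1.7302e+02  1.3000e-01  1.5220e+02] 7.15
```

Emit:
move_arm --jaw '[0,0,0,0,0,0,0,0,0,0]' --pt "0 0 0" --pt "0 0 0" --pt "0 0 0" --pt "0 0 0" --pt "0 0 0" --pt "0 0 0" --pt "0 0 0" --pt "0 0 0" --pt "0 0 0" --pt "0 0 0" --yaw '[0.124,0.124,0.124,0.124,0.124,0.124,0.124,0.124,0.124,0.124]'

```text
time: 7.98
ee_pos: [0.4328, 0.1059, 0.3036]
tcp_rot: [-173.0, 0.1, -136.7]
wrist_force: [0.7, 0.5, 0.4]
opening: 0.0851
grasp_force: 0.0
```

Emit:
move_arm --jaw '[0,0,0,0,0,0,0,0,0,0]' --pt "0 0 0" --pt "0 0 0" --pt "0 0 0" --pt "0 0 0" --pt "0 0 0" --pt "0 0 0" --pt "0 0 0" --pt "0 0 0" --pt "0 0 0" --pt "0 0 0" --yaw '[0.124,0.124,0.124,0.124,0.124,0.124,0.124,0.124,0.124,0.124]'

```text
time: 8.82
ee_pos: [0.4327, 0.1058, 0.3036]
tcp_rot: [-173.0, 0.1, -65.7]
wrist_force: [-0.0, -0.5, -0.0]
opening: 0.0854
grasp_force: 0.0
```

Emit:
move_arm --jaw '[0,0,0,0,0,0,0,0,0,0]' --pt "0 0 0" --pt "0 0 0" --pt "0 0 0" --pt "0 0 0" --pt "0 0 0" --pt "0 0 0" --pt "0 0 0" --pt "0 0 0" --pt "0 0 0" --pt "0 0 0" --yaw '[0.124,0.124,0.124,0.124,0.124,0.124,0.124,0.124,0.124,0.124]'

```text
time: 9.65
ee_pos: [0.4328, 0.1058, 0.3036]
tcp_rot: [-173.0, 0.1, 5.3]
wrist_force: [-0.0, 0.3, 0.2]
opening: 0.0853
grasp_force: 0.0
```

```bash
python3 - <<'E'
from h import *
o=bot.get_obs();print(o["q"].round(2),o["ee_pos"],o["tcp_rot"].round(2),o["time"])
E
```

```text
[  12.    -10.67  -16.21   83.73    6.97 -173.29] [0.43277881 0.10580558 0.30363956] [-1.73e+02  9.00e-02  5.34e+00] 9.65
```

Now I push past the limit in small steps.

Emit:
move_arm --jaw '[0,0,0]' --pt "0 0 0" --pt "0 0 0" --pt "0 0 0" --yaw '[0.124,0.1,0]'

```text
time: 9.9
ee_pos: [0.4237, 0.1355, 0.3039]
tcp_rot: [-174.1, 0.1, 16.2]
wrist_force: [-0.3, -0.1, 0.3]
opening: 0.0854
grasp_force: 0.0
```

```bash
python3 - <<'E'
from h import *
o=bot.get_obs();print(o["q"].round(2),o["ee_pos"],o["tcp_rot"].round(2),o["time"])
E
```

```text
[  16.26  -10.23  -15.77   84.58    5.89 -179.92] [0.42373331 0.13552053 0.303913  ] [-1.7411e+02  1.3000e-01  1.6190e+01] 9.9
```

Emit:
move_arm --jaw '[0,0,0,0]' --pt "0 0 0" --pt "0 0 0" --pt "0 0 0" --pt "0 0 0" --yaw '[0.12,0.12,0.12,0]'

```text
time: 10.23
ee_pos: [0.3774, 0.2283, 0.3047]
tcp_rot: [-178.0, 0.2, 30.6]
wrist_force: [0.4, -0.1, -0.1]
opening: 0.0856
grasp_force: 0.0
```

Emit:
move_arm --jaw '[0,0,0]' --pt "0 0 0" --pt "0 0 0" --pt "0 0 0" --yaw '[0.092,0.092,0]'

```text
time: 10.48
ee_pos: [0.3475, 0.2691, 0.3048]
tcp_rot: [-180.0, 0.2, 37.7]
wrist_force: [0.1, 0.0, 0.5]
opening: 0.0854
grasp_force: 0.0
```

```bash
python3 - <<'E'
from h import *
o=bot.get_obs();print(o["q"].round(2),o["ee_pos"],o["tcp_rot"].round(2),o["time"])
E
```

```text
[ 3.7740e+01 -1.0910e+01 -1.6200e+01  8.4910e+01  1.0000e-02 -1.7996e+02] [0.34754907 0.26905844 0.30475531] [-179.99    0.2    37.71] 10.4833
```

The tool is vertical again and right over the blue jar. I'm turning to yaw −60, descending and grasping.

Emit:
move_arm --jaw '[0,0,0,0,0,0,0,0,0,0]' --pt "0.0005 -0.0003 -0.004" --pt "0.0005 -0.0003 -0.004" --pt "0.0005 -0.0003 -0.004" --pt "0.0005 -0.0003 -0.004" --pt "0.0005 -0.0003 -0.004" --pt "0.0005 -0.0002 -0.004" --pt "0.0005 -0.0002 -0.004" --pt "0.0005 -0.0002 -0.004" --pt "0.0005 -0.0002 -0.004" --pt "0.0005 -0.0002 -0.004" --yaw '[-0.122,-0.122,-0.122,-0.122,-0.122,-0.122,-0.122,-0.122,-0.122,-0.122]'

```text
time: 11.32
ee_pos: [0.3546, 0.2639, 0.2646]
tcp_rot: [-180.0, 0.2, -33.0]
wrist_force: [-0.6, 0.2, 1.0]
opening: 0.0857
grasp_force: 0.0
```

Emit:
move_arm --jaw '[0,0,0,0,0,0,0]' --pt "0 0 0" --pt "0 0 0" --pt "0 0 0" --pt "0 0 0" --pt "0 0 -0.025" --pt "0 0 -0.025" --pt "0 0 -0.015" --yaw '[-0.121,-0.121,-0.121,-0.121,0,0,0]'

```text
time: 11.9
ee_pos: [0.3543, 0.2637, 0.1977]
tcp_rot: [179.9, 0.2, -60.4]
wrist_force: [-0.5, 0.1, 0.0]
opening: 0.0854
grasp_force: 0.0
```

Emit:
move_arm --jaw '[0.3,0.5,0.7,0.7,0.7,0.7,0.7,0.7]' --pt "0 0.001 0" --pt "0 0 0" --pt "0 0 0" --pt "0 0 0" --pt "0 0 0" --pt "0 0 0" --pt "0 0 0" --pt "0 0 0" --yaw '[0,0,0,0,0,0,0,0]' --force 40

```text
time: 12.57
ee_pos: [0.3553, 0.265, 0.2014]
tcp_rot: [-179.8, 0.3, -60.4]
wrist_force: [-0.9, 0.2, 6.4]
opening: 0.0387
grasp_force: 40.5
```

Emit:
move_arm --jaw '[0.7,0.7,0.7,0.7,0.7,0.7,0.7,0.7,0.7,0.7]' --pt "0 0 0.02" --pt "0 0 0.03" --pt "0 0 0.03" --pt "0.01 -0.003 0.02" --pt "0.02 -0.006 0" --pt "0.03 -0.01 0" --pt "0.03 -0.01 0" --pt "0.03 -0.01 0" --pt "0.03 -0.01 0" --pt "0.03 -0.01 0" --yaw '[0,0,0,0,0,0,0,0,0,0]'

```text
time: 13.4
ee_pos: [0.5364, 0.2048, 0.3003]
tcp_rot: [-179.9, 0.2, -60.4]
wrist_force: [0.7, 0.3, 0.1]
opening: 0.0384
grasp_force: 40.5
```

Emit:
move_arm --jaw '[0.7,0.7,0.7,0.7,0.7,0.7]' --pt "0.03 -0.01 0" --pt "0.03 -0.01 0" --pt "0.03 -0.01 0" --pt "0.027 -0.008 0" --pt "0 0 0" --pt "0 0 0" --yaw '[0,0,0,0,0,0]'

```text
time: 13.9
ee_pos: [0.653, 0.1668, 0.2988]
tcp_rot: [179.9, 0.2, -60.5]
wrist_force: [-1.3, 0.2, -0.5]
opening: 0.0385
grasp_force: 40.6
```

Emit:
move_arm --jaw '[0.7,0.7,0.7,0.7,0.7,0.7,0.7]' --pt "0 0 -0.025" --pt "0 0 -0.025" --pt "0 0 -0.02" --pt "0 0 -0.01" --pt "0 0 -0.005" --pt "0 0 -0.003" --pt "0 0 0" --yaw '[0,0,0,0,0,0,0]'

```text
time: 14.48
ee_pos: [0.6519, 0.1678, 0.2125]
tcp_rot: [-179.9, 0.2, -60.4]
wrist_force: [0.2, 0.5, -1.2]
opening: 0.0385
grasp_force: 40.6
```

Emit:
move_arm --jaw '[0.7,0.7,0.7]' --pt "0 0 -0.002" --pt "0 0 -0.002" --pt "0 0 0" --yaw '[0,0,0]'

```text
time: 14.73
ee_pos: [0.6521, 0.1676, 0.2081]
tcp_rot: [-180.0, 0.2, -60.4]
wrist_force: [0.0, 0.1, -1.7]
opening: 0.0384
grasp_force: 40.6
```

Emit:
move_arm --jaw '[0.7,0.7,0.7]' --pt "0 0 -0.002" --pt "0 0 -0.001" --pt "0 0 0" --yaw '[0,0,0]'

```text
time: 14.98
ee_pos: [0.652, 0.1675, 0.2074]
tcp_rot: [-179.9, 0.2, -60.4]
wrist_force: [-6.9, -2.1, 13.7]
opening: 0.0389
grasp_force: 42.0
```

Emit:
move_arm --jaw '[0.7,0.7,0.7]' --pt "0 0 -0.0015" --pt "0 0 -0.001" --pt "0 0 0" --yaw '[0,0,0]'

```text
time: 15.23
ee_pos: [0.6518, 0.1674, 0.2073]
tcp_rot: [-179.8, 0.2, -60.4]
wrist_force: [-12.4, -4.0, 28.2]
opening: 0.0384
grasp_force: 43.5
```

Emit:
move_arm --jaw '[0.7,0.38,0.38,0.38,0.38,0.38,0.38,0.38,0.38,0.38]' --pt "0 0 0.003" --pt "0 0 0.001" --pt "0 0 0" --pt "0 0 0.01" --pt "0 0 0.02" --pt "0 0 0.03" --pt "0 0 0.03" --pt "0 0 0" --pt "-0.02 -0.03 0" --pt "-0.02 -0.035 0" --yaw '[0,0,0,0,0,0,0,0,0,0]'

```text
time: 16.07
ee_pos: [0.612, 0.1035, 0.2958]
tcp_rot: [-180.0, 0.2, -60.3]
wrist_force: [0.1, -1.3, 0.7]
opening: 0.0531
grasp_force: 0.0
```

```bash
python3 - <<'E'
from h import *
im=save("top","t1.png")
print(bot.get_obs()["opening"])
cv2.imwrite("pics/t1c.png",cv2.resize(im[100:200,220:320,::-1],None,fx=4,fy=4))
E
```

```text
0.0531815401252513
```

View pics/t1c.png

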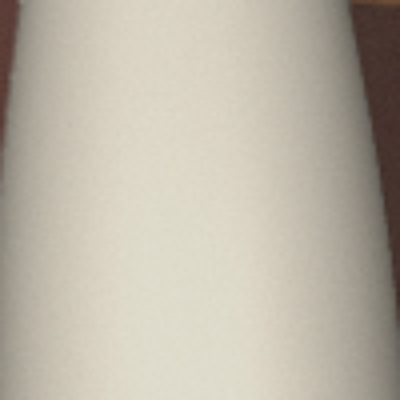

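The crop shows only the arm covering the tray, so I'll check it later. Next is the red jar.

Emit:
move_arm --jaw '[0.2,0,0,0,0,0,0,0,0,0]' --pt "-0.016 -0.03 0" --pt "-0.016 -0.03 0" --pt "-0.016 -0.03 0" --pt "-0.016 -0.03 0" --pt "-0.016 -0.03 0" --pt "-0.016 -0.03 0" --pt "-0.016 -0.03 0" --pt "-0.016 -0.03 0" --pt "-0.016 -0.03 0" --pt "-0.016 -0.024 0" --yaw '[0,0,0,0,0,0,0,0,0,0]'

```text
time: 16.95
ee_pos: [0.4509, -0.1932, 0.2965]
tcp_rot: [-180.0, 0.2, -60.5]
wrist_force: [0.7, 0.1, -0.2]
opening: 0.0854
grasp_force: 0.0
```

Emit:
move_arm --jaw '[0,0,0,0,0,0]' --pt "-0.001 0 -0.02" --pt "0 0 -0.02" --pt "0 0 -0.02" --pt "0 0 -0.02" --pt "0 0 -0.015" --pt "0 0 0" --yaw '[0,0,0,0,0,0]'

```text
time: 17.45
ee_pos: [0.45, -0.1912, 0.1983]
tcp_rot: [179.8, 0.4, -60.5]
wrist_force: [-0.0, 0.1, -0.8]
opening: 0.0851
grasp_force: 0.0
```

```bash
python3 - <<'E'
from fit import *
save("side","s2.png")
im=save("top","t2.png")
ms=getmasks("blue_jar",(.652,.168)); print(ms.keys())
for x in outline_of("top","blue_jar")+outline_of("side","blue_jar"): print(x["xy"],x["confidence"])
E
```

```text
dict_keys(['top', 'side'])
[272.1, 137.4] 0.82
[320.1, 142.2] 0.57
```

View pics/s2.png

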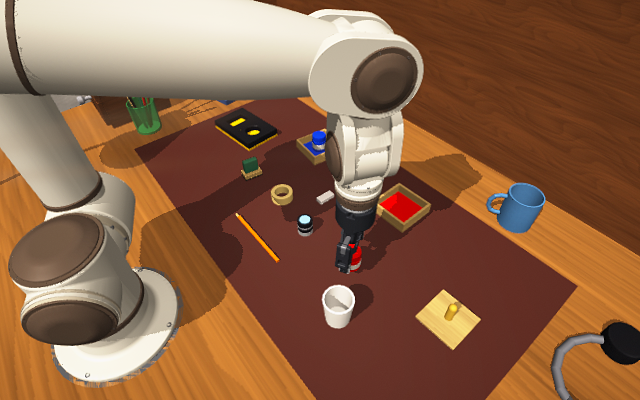

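The blue jar stands in its tray at (320,142), and the fingers straddle the red jar at (355,258). Gripping it now.

Emit:
move_arm --jaw '[0.3,0.5,0.7,0.7,0.7,0.7,0.7,0.7]' --pt "0 0 0" --pt "0 0 0" --pt "0 0 0" --pt "0 0 0" --pt "0 0 0" --pt "0 0 0" --pt "0 0 0" --pt "0 0 0" --yaw '[0,0,0,0,0,0,0,0]' --force 40

```text
time: 18.42
ee_pos: [0.4511, -0.1915, 0.2016]
tcp_rot: [-180.0, 0.2, -60.4]
wrist_force: [-1.0, 1.5, 5.8]
opening: 0.0385
grasp_force: 40.5
```

Emit:
move_arm --jaw '[0.7,0.7,0.7,0.7,0.7,0.7,0.7,0.7,0.7,0.7]' --pt "0 0 0.02" --pt "0 0 0.03" --pt "0 0 0.03" --pt "0.02 0.004 0.02" --pt "0.03 0.006 0" --pt "0.03 0.006 0" --pt "0.03 0.006 0" --pt "0.03 0.007 0" --pt "0.03 0.007 0" --pt "0.03 0.006 0" --yaw '[0,0,0,0,0,0,0,0,0,0]'

```text
time: 19.25
ee_pos: [0.6523, -0.1489, 0.3003]
tcp_rot: [180.0, 0.3, -60.4]
wrist_force: [0.2, 0.1, -0.5]
opening: 0.0387
grasp_force: 40.6
```

Emit:
move_arm --jaw '[0.7,0.7,0.7]' --pt "0.001 0 0" --pt "0 0 0" --pt "0 0 0" --yaw '[0,0,0]'

```text
time: 19.5
ee_pos: [0.6517, -0.1494, 0.3003]
tcp_rot: [179.9, 0.3, -60.4]
wrist_force: [0.2, -0.5, -1.2]
opening: 0.039
grasp_force: 40.7
```

Emit:
move_arm --jaw '[0.7,0.7,0.7,0.7,0.7,0.7,0.7,0.7]' --pt "0 0 -0.025" --pt "0 0 -0.025" --pt "0 0 -0.02" --pt "0 0 -0.01" --pt "0 0 -0.007" --pt "0 0 -0.004" --pt "0 0 -0.0025" --pt "0 0 0" --yaw '[0,0,0,0,0,0,0,0]'

```text
time: 20.17
ee_pos: [0.652, -0.1496, 0.2084]
tcp_rot: [-180.0, 0.2, -60.5]
wrist_force: [0.2, -0.4, -1.4]
opening: 0.0384
grasp_force: 40.7
```

Emit:
move_arm --jaw '[0.7,0.7,0.7]' --pt "0 0 -0.0015" --pt "0 0 -0.001" --pt "0 0 0" --yaw '[0,0,0]'

```text
time: 20.42
ee_pos: [0.6522, -0.1496, 0.2077]
tcp_rot: [-179.9, 0.1, -60.4]
wrist_force: [-3.0, -0.1, 8.7]
opening: 0.0388
grasp_force: 41.6
```

Emit:
move_arm --jaw '[0.7,0.38,0.38,0.38,0.38,0.38,0.38,0.38,0.2,0]' --pt "0 0 0.001" --pt "0 0 0" --pt "0 0 0" --pt "0 0 0.01" --pt "0 0 0.02" --pt "0 0 0.03" --pt "0 0 0.03" --pt "-0.02 0.022 0" --pt "-0.02 0.022 0" --pt "-0.02 0.022 0" --yaw '[0,0,0,0,0,0,0,0,0,0]'

```text
time: 21.25
ee_pos: [0.5915, -0.0831, 0.2974]
tcp_rot: [-179.9, 0.2, -60.5]
wrist_force: [0.3, 0.5, 0.8]
opening: 0.0754
grasp_force: 0.0
```

Emit:
move_arm --jaw '[0,0,0,0,0,0,0,0,0,0]' --pt "-0.02 0.022 0" --pt "-0.02 0.022 0" --pt "-0.02 0.022 0" --pt "-0.02 0.022 0" --pt "-0.02 0.022 0" --pt "-0.02 0.022 0" --pt "-0.02 0.025 0" --pt "0 0 0" --pt "0 0 -0.03" --pt "0 0 0" --yaw '[0,0,0,0,0,0,0,0,0,0]'

```text
time: 22.08
ee_pos: [0.451, 0.0737, 0.2635]
tcp_rot: [179.8, 0.3, -60.4]
wrist_force: [-0.5, 0.4, -1.3]
opening: 0.0854
grasp_force: 0.0
```

```bash
python3 - <<'E'
from fit import *
im=save("side","s3.png"); save("top","t3.png")
for n in("red_jar","water_pot","stamp","loupe"):
  for c in("top","side"): print(n,c,[(x["xy"],x["confidence"]) for x in outline_of(c,n)][:2], proj(c,{"red_jar":[.652,-.149,.03],"water_pot":[.3457,-.2667,.035],"stamp":[.439,.2015,.025],"loupe":[.4319,-.051,.02]}[n]).round(1))
E
```

```text
red_jar top [([394.2, 145.4], 0.68), ([346.3, 232.6], 0.4)] [393.7 148.6]
red_jar side [] [400.8 201.8]
water_pot top [([436.0, 274.2], 0.92)] [435.3 274.5]
water_pot side [([338.4, 304.2], 0.6)] [337.1 308.7]
stamp top [([491.3, 214.4], 0.34)] [246.6 218.2]
stamp side [([249.6, 168.0], 0.51)] [249.9 167.7]
loupe top [([348.2, 231.1], 0.61)] [348.1 231.1]
loupe side [([304.0, 225.1], 0.59)] [304.2 224.7]
```

View pics/s3.png

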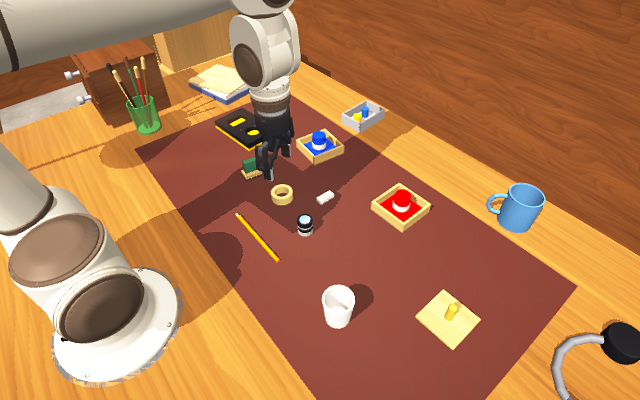

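Both jars stand upright in their trays at (320,140) and (401,201), and the gripper is above the tape at (282,194). Descending on the tape.

Emit:
move_arm --jaw '[0,0,0,0,0,0]' --pt "0.001 0 -0.025" --pt "0 0 -0.025" --pt "0 0 -0.02" --pt "0 0 -0.01" --pt "0 0 -0.006" --pt "0 0 0" --yaw '[0,0,0,0,0,0]'

```text
time: 23.08
ee_pos: [0.4528, 0.0735, 0.1796]
tcp_rot: [179.9, 0.2, -60.4]
wrist_force: [0.1, 0.5, 0.4]
opening: 0.0854
grasp_force: 0.0
```

Emit:
move_arm --jaw '[0.2,0.3,0.4,0.5,0.5,0.5,0.5]' --pt "0 0 0" --pt "0 0 0" --pt "0 0 0" --pt "0 0 0" --pt "0 0 0" --pt "0 0 0" --pt "0 0 0" --yaw '[0,0,0,0,0,0,0]' --force 35

```text
time: 23.67
ee_pos: [0.4534, 0.0736, 0.182]
tcp_rot: [-179.9, 0.2, -60.4]
wrist_force: [-2.8, -0.0, 8.2]
opening: 0.0552
grasp_force: 35.7
```

Emit:
move_arm --jaw '[0.55,0.55,0.55,0.55,0.55,0.55,0.55,0.55,0.55,0.55]' --pt "0 0 0.02" --pt "0 0 0.03" --pt "0 0 0.03" --pt "0 0 0.03" --pt "0.004 -0.015 0" --pt "0.004 -0.03 0" --pt "0.004 -0.035 0" --pt "0.004 -0.035 0" --pt "0.004 -0.035 0" --pt "0.004 -0.035 0" --yaw '[0,0,0,0,0,0,0,0,0,0]'

```text
time: 24.5
ee_pos: [0.4769, -0.1131, 0.2913]
tcp_rot: [-179.9, 0.1, -60.4]
wrist_force: [1.1, -0.3, -1.0]
opening: 0.0547
grasp_force: 37.2
```

Emit:
move_arm --jaw '[0.55,0.55,0.55,0.55,0.55,0.55,0.55,0.55,0.55,0.55]' --pt "0.004 -0.035 0" --pt "0.004 -0.035 0" --pt "0.004 -0.035 0" --pt "0.004 -0.035 0" --pt "0.004 -0.035 0" --pt "0.004 -0.035 0" --pt "0.004 -0.035 0" --pt "0.003 -0.03 0" --pt "0 -0.018 0" --pt "0 0 0" --yaw '[0,0,0,0,0,0,0,0,0,0]'

```text
time: 25.33
ee_pos: [0.5076, -0.4078, 0.2901]
tcp_rot: [180.0, 0.2, -60.6]
wrist_force: [0.5, -0.4, -1.1]
opening: 0.0549
grasp_force: 37.2
```

```bash
python3 - <<'E'
from fit import *
o=bot.get_obs();print(o["q"].round(1),o["ee_pos"].round(4),o["opening"])
a=save("side","s4.png"); b=save("top","t4.png")
A=a[200:400,380:540,::-1];B=b[130:290,400:560,::-1]
cv2.imwrite("pics/c4.png",np.hstack([cv2.resize(A,(400,500)),cv2.resize(B,(400,500))]))
E
```

```text
[ -38.8   18.3   12.9   84.7    0.  -158.2] [ 0.5076 -0.4078  0.2901] 0.05492287564811878
```

View pics/c4.png

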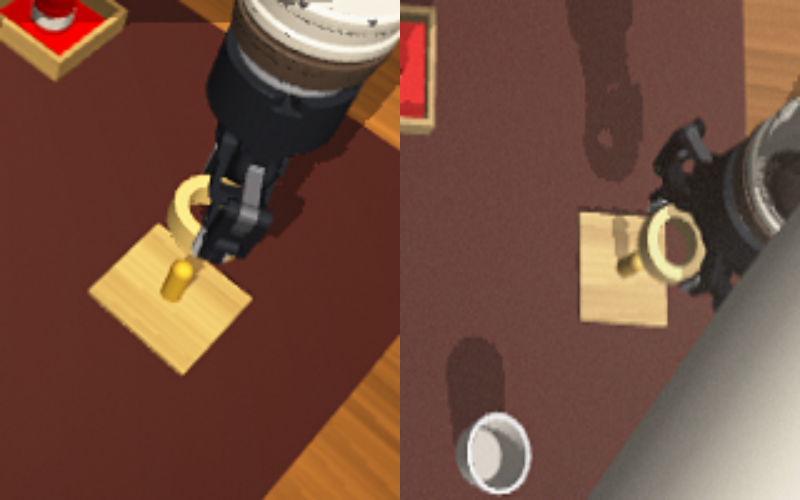

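The tape is level in the fingers, above the post at crop positions (180,270) and (630,265). Lowering it.

Emit:
move_arm --jaw '[0.55,0.55,0.55,0.55,0.55,0.55,0.55,0.55,0.55]' --pt "0.0005 0.002 -0.02" --pt "0 0 -0.02" --pt "0 0 -0.02" --pt "0 0 -0.015" --pt "0 0 -0.01" --pt "0 0 -0.006" --pt "0 0 -0.004" --pt "0 0 -0.003" --pt "0 0 0" --yaw '[0,0,0,0,0,0,0,0,0]'

```text
time: 26.18
ee_pos: [0.5086, -0.4023, 0.1925]
tcp_rot: [-180.0, 0.2, -60.4]
wrist_force: [0.5, 0.5, 0.1]
opening: 0.055
grasp_force: 37.2
```

Emit:
move_arm --jaw '[0.55,0.55,0.55]' --pt "0 0 -0.0015" --pt "0 0 -0.001" --pt "0 0 0" --yaw '[0,0,0]'

```text
time: 26.43
ee_pos: [0.5086, -0.4026, 0.1902]
tcp_rot: [-180.0, 0.2, -60.5]
wrist_force: [0.5, -0.0, 0.5]
opening: 0.0551
grasp_force: 37.3
```

Emit:
move_arm --jaw '[0.55,0.55,0.55]' --pt "0 0 -0.0015" --pt "0 0 -0.001" --pt "0 0 0" --yaw '[0,0,0]'

```text
time: 26.68
ee_pos: [0.5085, -0.4026, 0.19]
tcp_rot: [-179.9, 0.1, -60.5]
wrist_force: [-5.5, 3.8, 15.6]
opening: 0.055
grasp_force: 38.6
```

Emit:
move_arm --jaw '[0.5,0.2,0.1,0,0,0,0,0,0,0]' --pt "0 0 0.001" --pt "0 0 0" --pt "0 0 0" --pt "0 0 0" --pt "0 0 0.015" --pt "0 0 0.03" --pt "0 0 0.03" --pt "0 0 0.03" --pt "-0.005 0.02 0" --pt "-0.007 0.033 0" --yaw '[0,0,0,0,0,0,0,0,0,0]'

```text
time: 27.52
ee_pos: [0.4968, -0.351, 0.2948]
tcp_rot: [-179.9, -0.0, -60.6]
wrist_force: [0.8, 0.2, 0.1]
opening: 0.0854
grasp_force: 0.0
```

Emit:
move_arm --jaw '[0,0,0,0,0,0,0,0,0,0]' --pt "-0.007 0.033 0" --pt "-0.007 0.033 0" --pt "-0.007 0.033 0" --pt "-0.007 0.033 0" --pt "-0.007 0.033 0" --pt "-0.007 0.033 0" --pt "-0.007 0.033 0" --pt "-0.007 0.033 0" --pt "-0.007 0.033 0" --pt "-0.002 0.001 0" --yaw '[0,0,0,0,0,0,0,0,0,0]'

```text
time: 28.35
ee_pos: [0.4304, -0.0479, 0.2932]
tcp_rot: [-180.0, 0.3, -60.3]
wrist_force: [0.7, -1.1, -1.2]
opening: 0.0852
grasp_force: 0.0
```

```bash
python3 - <<'E'
from fit import *
o=bot.get_obs();print(o["q"].round(1),o["ee_pos"].round(4),o["opening"])
a=save("side","s5.png"); b=save("top","t5.png")
A=a[200:400,380:540,::-1];B=b[150:270,430:550,::-1]
cv2.imwrite("pics/c5.png",np.hstack([cv2.resize(A,(400,500)),cv2.resize(B,(400,400),interpolation=2).copy() if 0 else cv2.resize(B,(400,500))]))
E
```

```text
[  -6.4  -11.8  -18.2   83.7    0.2 -126.2] [ 0.4304 -0.0479  0.2932] 0.08518006493904537
```

View pics/c5.png

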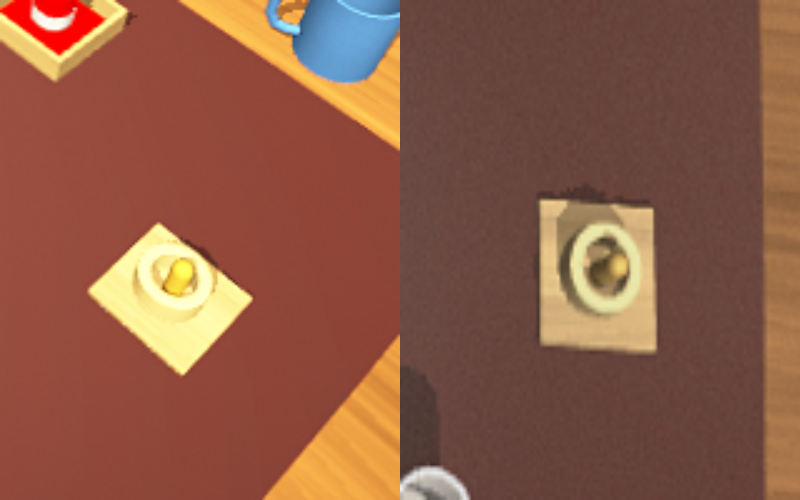

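The tape lies flat over the post. Next is the loupe.

Emit:
move_arm --jaw '[0,0,0,0,0,0,0,0]' --pt "0.001 -0.002 -0.02" --pt "0 0 -0.025" --pt "0 0 -0.025" --pt "0 0 -0.02" --pt "0 0 -0.008" --pt "0 0 -0.004" --pt "0 0 0" --pt "0 0 0" --yaw '[0,0,0,0,0,0,0,0]'

```text
time: 29.12
ee_pos: [0.4329, -0.0539, 0.1922]
tcp_rot: [-179.9, 0.2, -60.5]
wrist_force: [0.4, 1.3, -0.2]
opening: 0.0853
grasp_force: 0.0
```

Emit:
move_arm --jaw '[0.3,0.5,0.7,0.7,0.7,0.7,0.7,0.7]' --pt "-0.0005 0.0025 0" --pt "0 0 0" --pt "0 0 0" --pt "0 0 0" --pt "0 0 0" --pt "0 0 0" --pt "0 0 0" --pt "0 0 0" --yaw '[0,0,0,0,0,0,0,0]' --force 35

```text
time: 29.78
ee_pos: [0.4321, -0.0509, 0.1919]
tcp_rot: [-179.9, 0.2, -60.4]
wrist_force: [-1.5, 0.8, 6.0]
opening: 0.0347
grasp_force: 34.8
```

Emit:
move_arm --jaw '[0.7,0.7,0.7,0.7,0.7,0.7,0.7,0.7,0.7,0.7]' --pt "0 0 0.02" --pt "0 0 0.03" --pt "0 0 0.03" --pt "0 0 0.02" --pt "0.005 0.015 0" --pt "0.0075 0.03 0" --pt "0.0075 0.03 0" --pt "0.0075 0.03 0" --pt "0.0075 0.03 0" --pt "0.0075 0.03 0" --yaw '[0,0,0,0,0,0,0,0,0,0]'

```text
time: 30.62
ee_pos: [0.4745, 0.1156, 0.2911]
tcp_rot: [-180.0, 0.2, -60.4]
wrist_force: [-0.2, -0.8, -0.6]
opening: 0.0348
grasp_force: 35.1
```

Emit:
move_arm --jaw '[0.7,0.7,0.7,0.7,0.7,0.7,0.7,0.7,0.7,0.7]' --pt "0.0075 0.03 0" --pt "0.0075 0.03 0" --pt "0.0075 0.03 0" --pt "0.0075 0.03 0" --pt "0.0075 0.03 0" --pt "0.0075 0.03 0" --pt "0.0075 0.03 0" --pt "0.007 0.028 0" --pt "0 0 0" --pt "0 0 0" --yaw '[0,0,0,0,0,0,0,0,0,0]'

```text
time: 31.45
ee_pos: [0.5339, 0.3534, 0.29]
tcp_rot: [179.9, 0.2, -60.3]
wrist_force: [-0.7, -0.8, -0.4]
opening: 0.0352
grasp_force: 35.2
```

```bash
python3 - <<'E'
from fit import *
# cutout centres from the yellow floors (z=.008) and the model
a=camera("top");b=camera("side")
p=[.5341,.3937,np.radians(6)]
for k,s in(("loupe",-.042),("stamp",.042)):
    print(k,p[0]-s*np.sin(p[2]),p[1]+s*np.cos(p[2]))
im=cv2.imread("pics/t5.png")  # insert clear of the arm there?
cv2.imwrite("pics/c6.png",np.hstack([cv2.resize(b[60:220,180:340,::-1],(400,400)),cv2.resize(a[110:230,120:240,::-1],(400,400))]))
im=cv2.imread("pics/t0.png")[140:210,130:230].astype(int)
m=((im[...,2]>150)&(im[...,1]>130)&(im[...,0]<140)).astype(np.uint8)
n,l,st,ce=cv2.connectedComponentsWithStats(m)
for i in range(1,n):
    if st[i][4]>30: print("top yellow",ce[i]+[130,140],st[i], onz("top",ce[i]+[130,140],.008).round(4))
E
```

```text
loupe 0.5384901954572414 0.3519300803945325
stamp 0.5297098045427586 0.4354699196054675
top yellow [162.87368421 175.92631579] [ 26  26  15  21 285] [0.5295 0.4385 0.008 ]
top yellow [194.94708995 175.26455026] [ 58  28  15  16 189] [0.5392 0.3542 0.008 ]
```

View pics/c6.png

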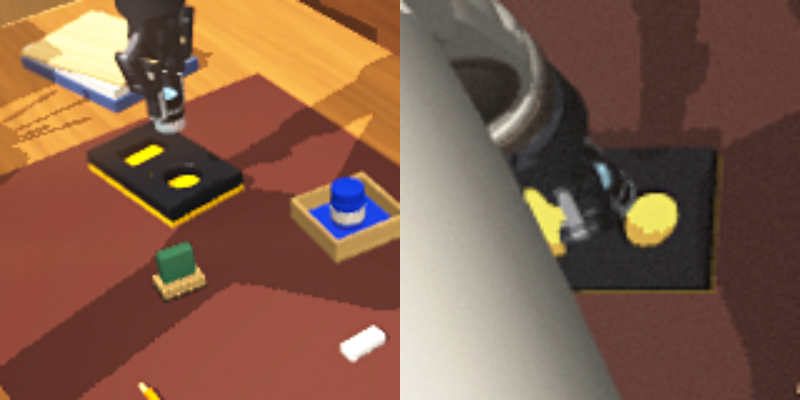

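The loupe hangs in the fingers above the insert, with the round cutout at crop (183,180). Lowering to the measured centre.

Emit:
move_arm --jaw '[0.7,0.7,0.7,0.7,0.7,0.7,0.7,0.7]' --pt "0.0045 -0.001 0" --pt "0 0 -0.02" --pt "0 0 -0.02" --pt "0 0 -0.02" --pt "0 0 -0.006" --pt "0 0 0" --pt "0 0 0" --pt "0 0 0" --yaw '[0,0,0,0,0,0,0,0]'

```text
time: 32.22
ee_pos: [0.5389, 0.3509, 0.2269]
tcp_rot: [-179.9, 0.2, -60.5]
wrist_force: [0.4, 0.5, -0.7]
opening: 0.035
grasp_force: 35.2
```

Emit:
move_arm --jaw '[0.7,0.7,0.7,0.7,0.7]' --pt "0 0.001 -0.004" --pt "0 0 -0.004" --pt "0 0 -0.003" --pt "0 0 -0.003" --pt "0 0 0" --yaw '[0,0,0,0,0]'

```text
time: 32.63
ee_pos: [0.5382, 0.3519, 0.2103]
tcp_rot: [179.9, 0.2, -60.4]
wrist_force: [0.2, 0.4, -0.9]
opening: 0.0343
grasp_force: 35.2
```

In the hole with no contact. Continuing down.

Emit:
move_arm --jaw '[0.7,0.7,0.7,0.7,0.7]' --pt "0 0 -0.004" --pt "0 0 -0.003" --pt "0 0 -0.002" --pt "0 0 -0.001" --pt "0 0 0" --yaw '[0,0,0,0,0]'

```text
time: 33.05
ee_pos: [0.5384, 0.352, 0.2008]
tcp_rot: [180.0, 0.2, -60.4]
wrist_force: [-0.3, -0.5, -0.7]
opening: 0.035
grasp_force: 35.2
```

Emit:
move_arm --jaw '[0.7,0.7,0.7]' --pt "0 0 -0.0015" --pt "0 0 -0.001" --pt "0 0 0" --yaw '[0,0,0]'

```text
time: 33.3
ee_pos: [0.5384, 0.352, 0.1999]
tcp_rot: [-179.9, 0.2, -60.4]
wrist_force: [-2.9, -1.7, 6.8]
opening: 0.0347
grasp_force: 35.8
```

Emit:
move_arm --jaw '[0.5,0.38,0.38,0.38,0.38,0.38,0.38,0.2,0,0]' --pt "0 0 0.001" --pt "0 0 0" --pt "0 0 0.01" --pt "0 0 0.02" --pt "0 0 0.03" --pt "0 0 0.03" --pt "-0.012 -0.018 0" --pt "-0.012 -0.018 0" --pt "-0.012 -0.018 0" --pt "-0.012 -0.018 0" --yaw '[0,0,0,0,0,0,0.112,0.112,0.112,0.112]'

```text
time: 34.13
ee_pos: [0.4899, 0.2794, 0.2904]
tcp_rot: [-180.0, 0.2, -34.4]
wrist_force: [-0.4, -0.6, 0.8]
opening: 0.0853
grasp_force: 0.0
```

Emit:
move_arm --jaw '[0,0,0,0,0,0,0]' --pt "-0.012 -0.018 0" --pt "-0.012 -0.018 0" --pt "-0.012 -0.018 0" --pt "-0.012 -0.018 0" --pt "-0.003 -0.006 0" --pt "0 0 0" --pt "0 0 0" --yaw '[0.112,0.112,0.112,0.112,0,0,0]'

```text
time: 34.72
ee_pos: [0.4398, 0.2023, 0.2903]
tcp_rot: [-179.9, 0.1, -9.3]
wrist_force: [0.5, -0.4, -0.1]
opening: 0.0855
grasp_force: 0.0
```

```bash
python3 - <<'E'
from fit import *
a=camera("side");b=camera("top")
M["l2"]=[x+[0,0,.008] for x in M["loupe"]]
for c,im in(("top",b),("side",a)):
    g=outline_of(c,"loupe"); print(c,[(x["xy"],x["confidence"]) for x in g][:2],proj(c,[.5384,.352,.028]),proj(c,[.5384,.352,.048]))
    g=outline_of(c,"stamp"); print(c,[(x["xy"],x["confidence"]) for x in g][:2])
# stamp handle yaw from the first pictures: colour mask fit of the green part
for c,f in(("top","t0"),("side","s0")):
    im=cv2.imread(f"pics/{f}.png").astype(int); m=(im[...,1]>im[...,2]+15)&(im[...,1]>im[...,0]-5)
    u=proj(c,[.439,.2015,.03]); o=np.round(u-[55,45]); yy,xx=np.mgrid[:400,:640]; m&=(np.hypot(xx-u[0],yy-u[1])<16)
    M["h"]=[M["stamp"][1]]; r=fit("h",{c:(m,o)},(.439,.2015)); print(c,"handle",r.x,np.degrees(r.x[2]),r.fun,m.sum())
cv2.imwrite("pics/c7.png",np.hstack([cv2.resize(a[60:220,180:340,::-1],(400,400)),cv2.resize(b[110:230,120:240,::-1],(400,400))]))
E
```

```text
top [] [193.29498487 173.63380791] [190.77168314 171.55740161]
top [([248.1, 224.7], 0.74)]
side [] [252.04785875 128.93083282] [251.15491172 123.41831161]
side [([250.9, 168.6], 0.55)]
top handle [ 0.43843921  0.20204701 -0.11965042] -6.855463896634023 0.2934156358242035 135
side handle [ 0.44063336  0.20251272 -0.41644582] -23.860587667926 0.20781342685222626 187
```

View pics/c7.png

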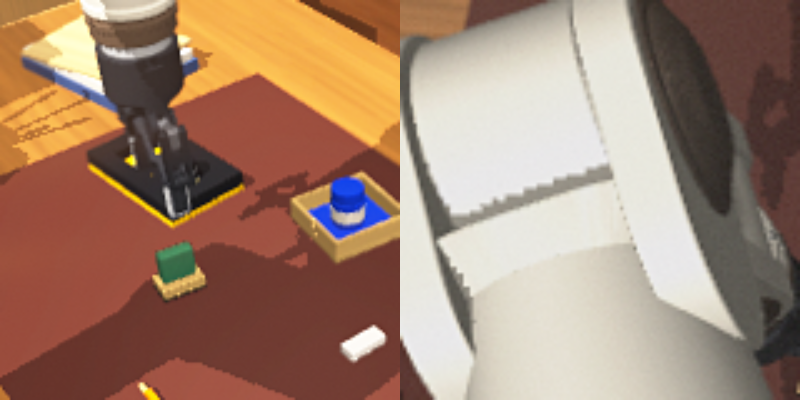

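The arm hides the loupe for now. The force and height readings show it bottomed. Grasping the stamp.

Emit:
move_arm --jaw '[0,0,0,0,0,0,0]' --pt "0 0 -0.02" --pt "0 0 -0.025" --pt "0 0 -0.02" --pt "0 0 -0.015" --pt "0 0 -0.01" --pt "0 0 -0.003" --pt "0 0 0" --yaw '[0,0,0,0,0,0,0]'

```text
time: 35.6
ee_pos: [0.4394, 0.2021, 0.1962]
tcp_rot: [180.0, 0.3, -9.1]
wrist_force: [0.2, -0.1, 0.7]
opening: 0.0858
grasp_force: 0.0
```

Emit:
move_arm --jaw '[0.3,0.5,0.7,0.9,0.95,0.95,0.95,0.95,0.95,0.95]' --pt "0 0 0" --pt "0 0 0" --pt "0 0 0" --pt "0 0 0" --pt "0 0 0" --pt "0 0 0" --pt "0 0 0" --pt "0 0 0" --pt "0 0 0" --pt "0 0 0" --yaw '[0,0,0,0,0,0,0,0,0,0]' --force 40

```text
time: 36.43
ee_pos: [0.4395, 0.2021, 0.197]
tcp_rot: [-180.0, 0.2, -9.1]
wrist_force: [-1.1, -0.9, 5.2]
opening: 0.0153
grasp_force: 41.2
```

Emit:
move_arm --jaw '[0.95,0.95,0.95,0.95,0.95,0.95,0.95,0.95,0.95,0.95]' --pt "0 0 0.02" --pt "0 0 0.03" --pt "0 0 0.03" --pt "0 0 0.015" --pt "0.01 0.025 0" --pt "0.01 0.025 0" --pt "0.01 0.025 0" --pt "0.01 0.025 0" --pt "0.01 0.025 0" --pt "0.01 0.025 0" --yaw '[0,0,0,0,0.044,0.044,0.044,0.044,0.044,0.044]'

```text
time: 37.27
ee_pos: [0.4997, 0.3533, 0.2909]
tcp_rot: [180.0, 0.3, 6.1]
wrist_force: [1.4, 0.0, -0.0]
opening: 0.0156
grasp_force: 40.6
```

Emit:
move_arm --jaw '[0.95,0.95,0.95,0.95,0.95,0.95,0.95]' --pt "0.01 0.025 0" --pt "0.01 0.025 0" --pt "0.01 0.025 0" --pt "0 0.008 0" --pt "0 0 0" --pt "0 0 0" --pt "0 0 0" --yaw '[0,0,0,0,0,0,0]'

```text
time: 37.85
ee_pos: [0.5292, 0.4342, 0.2916]
tcp_rot: [180.0, 0.2, 6.0]
wrist_force: [-0.2, 0.4, -0.1]
opening: 0.0154
grasp_force: 40.6
```

```bash
python3 - <<'E'
from fit import *
o=bot.get_obs();print(o["q"].round(1),o["ee_pos"].round(4),o["tcp_rot"].round(1),o["opening"])
a=camera("side");b=camera("top")
cv2.imwrite("pics/c8.png",np.hstack([cv2.resize(a[60:180,180:300,::-1],(400,400)),cv2.resize(b[110:230,120:240,::-1],(400,400))]))
E
```

```text
[ 3.930e+01  2.320e+01  1.940e+01  8.640e+01  1.000e-01 -1.467e+02] [0.5292 0.4342 0.2916] [180.    0.2   6. ] 0.015379791898372278
```

View pics/c8.png

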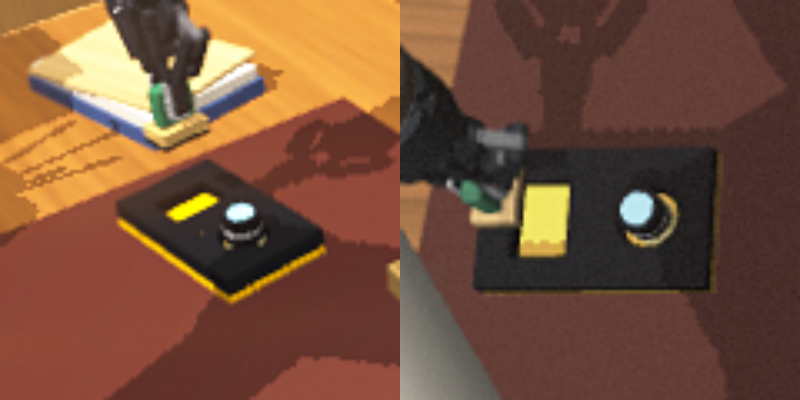

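The loupe sits in its round cutout at crop (240,222), and the stamp hangs level in the fingers. Lowering the stamp.

Emit:
move_arm --jaw '[0.95,0.95,0.95,0.95,0.95,0.95,0.95]' --pt "0.001 0.001 -0.015" --pt "0 0 -0.02" --pt "0 0 -0.015" --pt "0 0 -0.007" --pt "0 0 -0.003" --pt "0 0 0" --pt "0 0 0" --yaw '[0,0,0,0,0,0,0]'

```text
time: 38.53
ee_pos: [0.5306, 0.4359, 0.2329]
tcp_rot: [-180.0, 0.1, 6.0]
wrist_force: [0.3, 0.9, 0.3]
opening: 0.0159
grasp_force: 40.6
```

Emit:
move_arm --jaw '[0.95,0.95,0.95,0.95,0.95]' --pt "0 0 -0.005" --pt "0 0 -0.004" --pt "0 0 -0.003" --pt "0 0 -0.002" --pt "0 0 0" --yaw '[0,0,0,0,0]'

```text
time: 38.95
ee_pos: [0.5303, 0.436, 0.217]
tcp_rot: [180.0, 0.3, 6.0]
wrist_force: [0.7, 0.4, -0.2]
opening: 0.0155
grasp_force: 40.6
```

Inside the cutout. Down to the floor.

Emit:
move_arm --jaw '[0.95,0.95,0.95,0.95,0.95,0.95]' --pt "0 0 -0.004" --pt "0 0 -0.003" --pt "0 0 -0.002" --pt "0 0 -0.0015" --pt "0 0 -0.001" --pt "0 0 0" --yaw '[0,0,0,0,0,0]'

```text
time: 39.45
ee_pos: [0.5304, 0.436, 0.2059]
tcp_rot: [180.0, 0.2, 6.0]
wrist_force: [0.1, -0.4, -0.2]
opening: 0.0156
grasp_force: 40.6
```

Emit:
move_arm --jaw '[0.95,0.95,0.95]' --pt "0 0 -0.001" --pt "0 0 -0.001" --pt "0 0 0" --yaw '[0,0,0]'

```text
time: 39.7
ee_pos: [0.5305, 0.4361, 0.2051]
tcp_rot: [-180.0, 0.2, 6.0]
wrist_force: [-1.2, -0.8, 4.1]
opening: 0.0151
grasp_force: 41.2
```

Emit:
move_arm --jaw '[0.8,0.5,0.4,0.4,0.4,0.4,0.4,0.4,0.4,0.4]' --pt "0 0 0.001" --pt "0 0 0" --pt "0 0 0" --pt "0 0 0.01" --pt "0 0 0.02" --pt "0 0 0.03" --pt "0 0 0.04" --pt "0 0 0.02" --pt "-0.02 -0.03 0" --pt "-0.02 -0.035 0" --yaw '[0,0,0,0,0,0,0,0,0,0]'

```text
time: 40.53
ee_pos: [0.491, 0.3722, 0.3266]
tcp_rot: [-179.9, 0.1, 6.1]
wrist_force: [0.5, -1.3, 0.2]
opening: 0.0512
grasp_force: 0.0
```

Emit:
move_arm --jaw '[0.4,0.4,0.4,0.4,0.4,0.4,0.4,0.4,0.4,0.4]' --pt "-0.02 -0.035 0" --pt "-0.02 -0.035 0" --pt "-0.02 -0.035 0" --pt "-0.02 -0.035 0" --pt "-0.02 -0.035 0" --pt "-0.01 -0.035 0" --pt "0 -0.035 0" --pt "0 -0.035 0" --pt "0 -0.035 0" --pt "0 0 0" --yaw '[-0.1,-0.1,-0.1,-0.1,-0.1,-0.1,-0.1,-0.1,-0.1,0]'

```text
time: 41.37
ee_pos: [0.3799, 0.0518, 0.3264]
tcp_rot: [-180.0, 0.1, -46.2]
wrist_force: [1.3, 0.9, 0.4]
opening: 0.0511
grasp_force: 0.0
```

```bash
python3 - <<'E'
from fit import *
o=bot.get_obs();print(o["q"].round(1),o["ee_pos"].round(4),o["tcp_rot"].round(1),o["time"])
a=save("side","s9.png");b=save("top","t9.png")
for c in("top","side"):
  for n in("loupe","stamp","water_pot"):
    print(c,n,[(x["xy"],round(x["confidence"],2)) for x in outline_of(c,n)][:2])
cv2.imwrite("pics/c9.png",np.hstack([cv2.resize(a[80:280,180:440,::-1],(520,400)),cv2.resize(b[130:220,130:190,::-1],(270,400))]))
E
```

```text
[ 7.700e+00 -1.890e+01 -2.010e+01  8.880e+01  1.000e-01 -1.261e+02] [0.3799 0.0518 0.3264] [-1.80e+02  1.00e-01 -4.62e+01] 41.3667
top loupe [([190.8, 172.9], 0.82), ([162.4, 173.1], 0.37)]
top stamp [([164.2, 174.2], 0.66), ([275.0, 147.0], 0.63)]
top water_pot [([436.7, 277.0], 0.88)]
side loupe []
side stamp []
side water_pot [([339.2, 302.8], 0.72)]
```

View pics/c9.png

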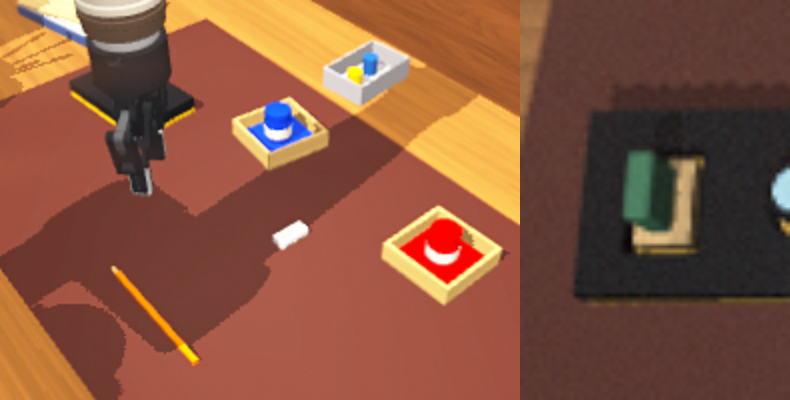

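The stamp sits down in its cutout at crop (665,205). The jars stand in their trays and the pot has not moved. Handing in.

```bash
python3 -c "
from workcell import bot
print(bot.job_done())"
```

```text
the job is handed in; nothing more can be done
None
```

All five things were put away in the order asked and released, the water pot was left where it stood, and I handed the job in at about 42 s; the hand-in returned no verdict.

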